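# Reset the air valve: shut, then two turns open

### The job

Set the opening of the stop valve by its crank handle: first turn the wheel clockwise (seen from above) until it is fully shut against its stop and pause there for about half a second, then back it off anticlockwise by exactly two full turns, to within about ten degrees, never opening it further than that. Finish while still gripping the black handle and holding it still there, and leave the other things on the bench where they lie.

Things in the scene. Friction and masses are not known exactly. Their poses are not given: they have to be found in the camera images.
- valve: brass stop valve on a fixed grey stand (top plate 130 x 150 mm, 70 mm above the bench, at a varying yaw); origin on the bench under the wheel's axis; z up, y along the brass pipe (206 mm long). A red pointer post, top 153 mm above the bench, is on its -x side, 75 to 88 mm from the axis. The blue wheel (outside radius 67 mm, rim top 167 mm above the bench) carries the upright black crank handle.
- wheel (a joint): angle of the blue wheel in rad: 0 = fully shut against a hard stop, grows anticlockwise seen from above as it opens, 6.28 a turn, up to four turns. At 0 and each whole turn the handle stands by the red pointer (direction -x of valve from the axis); in general at direction valve yaw + pi + joint. Stays where left; turning needs about 3 N at the handle.
- handle_mid (a point): middle of the upright black crank handle, a 26 mm thick, 60 mm high cylinder from 174 to 234 mm above the bench; this point is 206 mm above the bench, 60 mm from the wheel's axis. The handle revolves freely on its own pin, so it can be gripped from above and carried round the circle with the hand's orientation kept.
- valve_axis (a point): fixed point on the wheel's axis, 210 mm above the bench: centre of the handle's circle (radius 60 mm)
- tape_measure: bystander: yellow pocket tape measure standing behind the valve, 37 x 80 x 62 mm; origin at its underside centre
- spanner_13: bystander: steel spanner lying flat behind the valve, 24 x 187 x 8 mm; origin at its underside centre

How it is judged:
By the outcome, as a careful person would: the job done as asked, in the order asked, and still so for the second after the job is handed in, while the arm keeps its last pose, push and grip.
It also fails if it takes over 72 s, if anything falls off the work surface, if the arm or the gripper's body presses on something with over 40 N, if the wrist force passes 120 N, or if a joint passes its speed limit or range.

### The arm

A 7-joint arm with a two-finger parallel gripper is mounted at the origin on a cart in front of the work surface, level with it; the furniture and walls round the work are solid. World frame = base frame: x ahead of the robot, y to its left, z up, the work surface at z = 0. Lengths are in mm, angles in rad, forces in N, time in s.
With the tool pointing down it reaches from about 400 to 875 mm from the base axis. Payload 4.4 kg.
Tool frame: the origin (TCP) lies midway between the tips of the shut fingers; the grasp point (between the pads) lies 19 mm behind it; z points along the fingers, y is the line along which they close (so a half turn about z gives the same grasp; the last joint's range is limited). The gripper opens to 85 mm and grips with 20 to 120 N. Pads are 22 mm wide; open, the fingers measure 114 mm over their backs; the gripper's body (76 mm by 85 mm) begins 54 mm behind the grasp point. The pads swing forward as they close: fully open they stand 13 mm farther back than shut.
Start: joints at [-1.326, 0.628, 0.038, 1.517, -0.027, 0.996, -0.02], TCP at [198.759, 618.88, 231.313] pointing down, gripper open.
Joint ranges: [-3.06, 3.06], [-0.37, 2.12], [-1.25, 1.32], [0.18, 2.47], [-1.1, 4.24], [0.23, 1.98], [-2.94, 2.94]. Speed limits (rad/s): [2.57, 2.57, 3.14, 3.14, 3.14, 3.14, 3.14].

### API

Orientations are given as [roll, pitch, yaw] about the fixed x, y, z axes, in that order (R = Rz(yaw) Ry(pitch) Rx(roll)).
In Python, from cell import telemetry, eyes, ctrl, finder gives the robot as it stands.
- The arm moves only by the tool move_arm, never from a script. Its argument "steps" is a list of rows, each a list of 7 numbers: the turn, a rotation vector about the world's x, y, z in degrees, then the shift along the world's x, y, z in m, then the finger opening in m, from 0 to 0.0854. A call has 1 to 5 rows; each row shifts and turns the commanded pose from where the row before left it; what a row does not reach is not made up. A row lasts 1/10 s, in which the tool goes at most 50 mm and 8.59 degrees, less where a joint would pass 70% of its speed; a pose out of reach is approached as far as the arm can. A call with a gripper value outside its range is refused whole. The fingers move at their own pace and stop on an object; the grip force is fixed at half the most. Time passes only in rows, so rows that do not move let the fingers close. It gives the time, the measured TCP pose, the force, the opening and the grip force at its end, in the units of the state.
- telemetry.read_state(): the state, without advancing time (a new reading comes with each control period).
- eyes.get_image(name): name is "side" or "top" or "wrist"; returns (picture, depth): 400x640x3 uint8, blue, green, red; 400x640 float32, mm along the optical axis (not along the pixel's ray), 0 where there is no reading.
- eyes.calibration(name): a dict with "fx", "fy", "cx", "cy" (pixels), "position" and "attitude" of the camera in the world. Camera axes: x right, y down, z forward; pixel columns grow to the right and rows downward; lengths in mm; the calibration is good to about 2 mm. A picture is of the moment at which its call begins: read the wrist's pose just before it. calibration takes no time and is no camera call; for the wrist camera it gives the pose at the moment of the call.
- ctrl.finish_job(): hands the job in; it is judged then, once.
Trained networks look in the newest picture that a camera, given by its name, has taken for a name from the list of things; names that differ only in an ending like _2 or _b are one class to them, and where a whole thing is asked for, a point or a joint stands for the part that bears it (a point fixed in the world has none). Each returns a list of dicts, best first, with "confidence" (0 to 1); they miss things now and then, are a little off and sometimes report something else, mostly with a low value. They report only what shows in the picture. A call takes as long as a camera call.
- finder.boxes_of(camera, name): "location" ([x, y, z] in mm, in the coordinates of the camera as it stood for that picture, good to about 4 mm: the middle of the surface that is visible of it).
- finder.cut_out(camera, name): "mask" (400x640 bool, what is visible of it).
- finder.pinpoint(camera, name): "location" ([x, y, z] in mm, in the coordinates of the camera as it stood for that picture, good to about 4 mm: a listed point, or the origin of a listed thing).
The state is a dict: "clock": time; "qpos": joint angles; "qd": joint speeds; "tau": joint torques, N m; "eef_pos": TCP position; "tool_rot": TCP orientation; "force": force on the tool from outside, world axes, zero at the start; "torque": the same for the moment, N m; "width": finger opening in mm; "gripper_force": force on a finger pad.
Only numpy, scipy, OpenCV 4.12 (cv2) and the standard library are available. Lean on these libraries where they do the work, as an engineer would, in place of code of your own. Each camera call takes 0.05 s, during which the arm holds its last target. There are 200 camera calls.

## Working session

There is one attempt and no reset: what is moved stays moved. The work goes in short steps, Python scripts to look and compute and a tool call to move; the robot and the scene stay as the last step left them, time stands still between calls to the robot, and variables do not carry over. Pictures are saved under pics/ and viewed, at most 10 in all, crops included, and the job is handed in when it is done.

Besides the shell and the picture viewer there is one more tool, called in YAML: its name, and indented under it one key for each argument. move_arm: Moves the arm, as the interface text tells. Its arguments: {"type":"object","properties":{"steps":{"type":"array"}},"required":["steps"]}

```bash
mkdir -p pics; cat > h.py <<'E'
import numpy as np, cv2
from cell import telemetry, eyes, ctrl, finder
from scipy.spatial.transform import Rotation as R
def T(c):
    a=np.array(c["attitude"],float)
    Rm=R.from_euler('xyz',a).as_matrix() if a.shape==(3,) else (a if a.shape==(3,3) else R.from_quat(a).as_matrix())
    return Rm,np.array(c["position"],float)
def w(c,p):
    Rm,t=T(c); return Rm@np.array(p,float)+t
E
python3 - <<'E'
from h import *
s=telemetry.read_state();print({k:np.round(v,3).tolist() for k,v in s.items()})
for n in("side","top"):
    c=eyes.calibration(n);print(n,c)
    im,d=eyes.get_image(n);cv2.imwrite(f"pics/{n}0.png",im)
    for nm in("handle_mid","valve_axis","valve","tape_measure","spanner_13"):
        r=finder.pinpoint(n,nm)
        print(nm,[(round(q["confidence"],2),w(c,q["location"]).round(0).tolist()) for q in r[:2]])
E
```

```text
{'clock': 0.0, 'qpos': [-1.326, 0.629, 0.038, 1.518, -0.027, 0.996, -0.02], 'qd': [-0.001, 0.001, -0.0, -0.0, -0.001, -0.001, -0.0], 'tau': [0.001, -56.34, 1.226, -19.345, 0.011, 0.011, -0.0], 'eef_pos': [198.541, 618.28, 230.4], 'tool_rot': [-3.14, 0.0, 2.831], 'force': [0.377, 0.086, -0.365], 'torque': [0.092, 0.005, 0.02], 'gripper_force': 0.0, 'width': 85.4}
side {'fx': 447.0945314152197, 'fy': 447.0945314152197, 'cx': 331.16607053949315, 'cy': 202.9817284054021, 'position': array([ 628.7271475 , -159.34287629,  879.22215315]), 'attitude': array([-2.60096635,  0.01325833,  0.09506448])}
handle_mid [(0.49, [477.0, 198.0, 205.0])]
valve_axis [(0.73, [512.0, 257.0, 209.0])]
valve [(0.94, [506.0, 253.0, -3.0])]
tape_measure [(0.73, [638.0, 368.0, 1.0])]
spanner_13 [(0.89, [709.0, 226.0, 3.0])]
top {'fx': 465.0449469639429, 'fy': 465.0449469639429, 'cx': 315.5201876336984, 'cy': 192.96056674079597, 'position': array([ 417.04171824,  262.32600991, 1091.42256869]), 'attitude': array([-2.96591292, -0.01340052, -1.56559797])}
handle_mid [(0.63, [482.0, 199.0, 208.0])]
valve_axis [(0.9, [508.0, 254.0, 211.0])]
valve [(0.65, [509.0, 255.0, 2.0])]
tape_measure [(0.8, [641.0, 364.0, -1.0])]
spanner_13 [(0.55, [712.0, 233.0, 2.0]), (0.5, [509.0, 255.0, 210.0])]
```

View pics/top0.png

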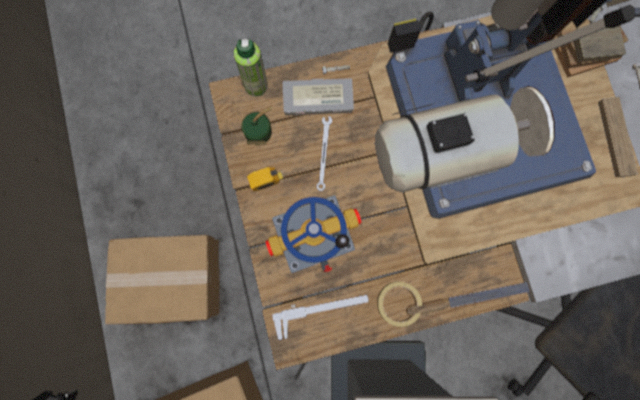

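View pics/side0.png

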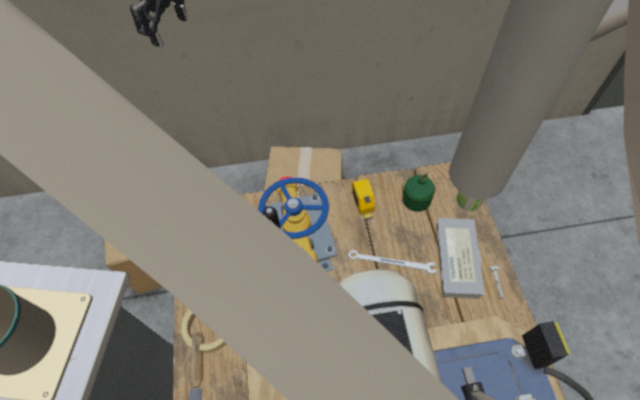

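The top view shows the valve hub at px (314,229), the black handle at (342,241) and the red pointer at (326,267). That puts the valve yaw at about 18° and the handle about 46° past the pointer, plus an unknown number of whole turns. The side view is partly blocked by the arm, but it shows the same valve at (293,205) with the handle at (270,215). I'll approach now.

move_arm:
  steps:
    - [0,0,0,0.02,-0.03,0.02,0.085]
    - [0,0,0,0.025,-0.038,0.02,0.085]
    - [0,0,0,0.025,-0.038,0.02,0.085]
    - [0,0,0,0.025,-0.038,0.01,0.085]
    - [0,0,0,0.025,-0.038,0.01,0.085]

```text
clock: 1.1
eef_pos: [319.7, 435.4, 312.3]
tool_rot: [3.14, 0.0, 2.831]
force: [0.9, 0.5, -0.3]
width: 84.8
gripper_force: 0.0
```

move_arm:
  steps:
    - [0,0,0,0.025,-0.038,0.01,0.085]
    - [0,0,0,0.025,-0.038,0,0.085]
    - [0,0,0,0.025,-0.038,0,0.085]
    - [0,0,0,0.02,-0.03,0,0.085]
    - [0,0,0,0,0,0,0.085]

```text
clock: 1.6
eef_pos: [417.3, 287.2, 321.8]
tool_rot: [-3.14, 0.003, 2.821]
force: [0.1, 0.7, -0.9]
width: 85.0
gripper_force: 0.0
```

```bash
python3 - <<'E'
from h import *
s=telemetry.read_state();print({k:np.round(s[k],3).tolist() for k in("clock","eef_pos","tool_rot","force","qpos")})
for n in("wrist","top"):
    c=eyes.calibration(n)
    im,d=eyes.get_image(n);cv2.imwrite(f"pics/{n}1.png",im)
    print(n,w(c,[0,0,0]).round(0))
    for nm in("handle_mid","valve_axis","valve"):
        r=finder.pinpoint(n,nm)
        print(nm,[(round(q["confidence"],2),w(c,q["location"]).round(0).tolist()) for q in r[:2]])
    v,u=np.nonzero(d>0);z=d[v,u]
    P=(T(c)[0]@np.stack([(u-c["cx"])*z/c["fx"],(v-c["cy"])*z/c["fy"],z])).T+T(c)[1]
    b=im[v,u].astype(int);hsv=cv2.cvtColor(im,cv2.COLOR_BGR2HSV)[v,u].astype(int)
    near=np.hypot(P[:,0]-509,P[:,1]-255)<110
    k=near&(P[:,2]>195)&(P[:,2]<240)&(hsv[:,2]<90)
    print("dark",k.sum(),P[k].mean(0).round(1) if k.any() else 0, (P[k].min(0).round(),P[k].max(0).round()) if k.any() else 0)
    k=near&(P[:,2]>145)&(P[:,2]<180)&(hsv[:,0]>100)&(hsv[:,0]<130)&(hsv[:,1]>120)
    if k.sum()>20:
        (x,y),r=cv2.minEnclosingCircle(P[k][:,:2].astype(np.float32));print("rim",k.sum(),x,y,r)
    k=near&(P[:,2]>110)&(P[:,2]<165)&((hsv[:,0]<6)|(hsv[:,0]>174))&(hsv[:,1]>130)
    print("red",k.sum(),P[k].mean(0).round(1) if k.any() else 0)
    k=np.hypot(P[:,0]-509,P[:,1]-255)<15
    print("hub top",np.percentile(P[k,2],[5,50,95]).round() if k.any() else 0)
E
```

```text
{'clock': 1.6, 'eef_pos': [417.276, 287.17, 321.8], 'tool_rot': [-3.14, 0.003, 2.821], 'force': [0.132, 0.668, -0.856], 'qpos': [-0.747, 0.323, 0.118, 1.787, -0.039, 1.034, 0.635]}
wrist [347. 311. 463.]
handle_mid [(0.85, [485.0, 202.0, 201.0])]
valve_axis [(0.77, [502.0, 254.0, 209.0])]
valve [(0.68, [512.0, 257.0, -0.0])]
dark 866 [475.2 207.5 220.8] (array([467., 193., 195.]), array([491., 216., 235.]))
rim 3886 506.98223876953125 256.3445129394531 65.57027435302734
red 306 [445.5 277.5 131.2]
hub top [143. 169. 177.]
top [ 417.  262. 1091.]
handle_mid [(0.66, [484.0, 196.0, 208.0])]
valve_axis [(0.95, [510.0, 255.0, 212.0])]
valve [(0.77, [510.0, 253.0, 2.0])]
dark 134 [481.3 202.6 229.6] (array([470., 189., 198.]), array([494., 214., 237.]))
rim 634 508.8818359375 253.4641571044922 64.21885681152344
red 41 [527.8 169.7 121.6]
hub top [166. 171. 180.]
```

move_arm:
  steps:
    - [0,0,0,0.02,-0.028,0,0.085]
    - [0,0,0,0.024,-0.032,0,0.085]
    - [0,0,0,0.022,-0.028,0,0.085]
    - [0,0,0,0,0,-0.02,0.085]
    - [0,0,0,0,0,0,0.085]

```text
clock: 2.5
eef_pos: [478.6, 204.0, 299.4]
tool_rot: [-3.139, -0.003, 2.83]
force: [-0.5, 0.1, 0.5]
width: 84.7
gripper_force: 0.0
```

move_arm:
  steps:
    - [0,0,0,0.002,-0.003,-0.025,0.085]
    - [0,0,0,0,0,-0.035,0.085]
    - [0,0,0,0,0,-0.03,0.085]
    - [0,0,0,0,0,-0.02,0.085]
    - [0,0,0,0,0,0,0.085]

```text
clock: 3.0
eef_pos: [479.3, 202.8, 189.3]
tool_rot: [-3.138, -0.005, 2.833]
force: [0.9, -0.1, -0.9]
width: 85.5
gripper_force: 0.0
```

```bash
python3 - <<'E'
from h import *
s=telemetry.read_state();print({k:np.round(s[k],3).tolist() for k in("clock","eef_pos","tool_rot","force","qpos")})
im,d=eyes.get_image("wrist");cv2.imwrite("pics/w2.png",im)
E
```

```text
{'clock': 3.0, 'eef_pos': [479.319, 202.773, 189.29], 'tool_rot': [-3.138, -0.005, 2.833], 'force': [0.916, -0.122, -0.879], 'qpos': [-0.539, 0.506, 0.124, 1.92, -0.091, 0.727, 0.901]}
```

View pics/w2.png

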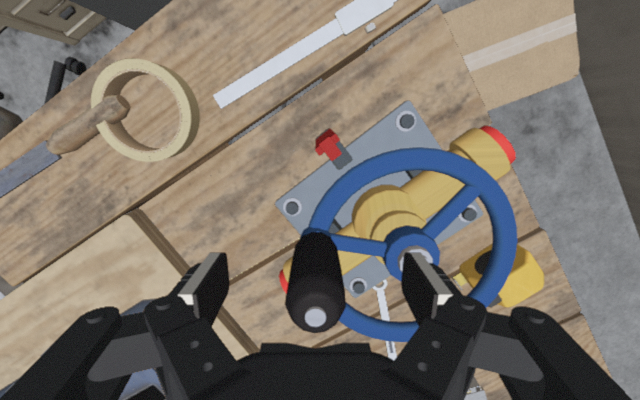

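The handle, with its top at px (315,315), stands between the open pads at (205,285) and (430,285). The red pointer is at (330,147). I'll close the gripper.

move_arm:
  steps:
    - [0,0,0,0,0,0,0.02]
    - [0,0,0,0,0,0,0.015]
    - [0,0,0,0,0,0,0.01]
    - [0,0,0,0,0,0,0.01]
    - [0,0,0,0,0,0,0.01]

```text
clock: 3.55
eef_pos: [482.1, 202.2, 192.2]
tool_rot: [3.14, 0.001, 2.831]
force: [-0.4, -0.0, 5.5]
width: 24.3
gripper_force: 58.5
```

```bash
python3 - <<'E'
from h import *
s=telemetry.read_state();print({k:np.round(s[k],3).tolist() for k in("clock","eef_pos","tool_rot","force","qpos","width","gripper_force")})
E
```

```text
{'clock': 3.55, 'eef_pos': [482.116, 202.152, 192.178], 'tool_rot': [3.14, 0.001, 2.831], 'force': [-0.409, -0.033, 5.532], 'qpos': [-0.537, 0.502, 0.126, 1.918, -0.091, 0.727, 0.902], 'width': 24.286, 'gripper_force': 58.531}
```

```bash
python3 - <<'E'
import numpy as np
def seq(a):
    a=np.radians(a);P=60*np.c_[np.cos(a),np.sin(a)]
    return (np.diff(P,axis=0)/1000).round(3).tolist()
print(seq([243.4,238,228,218,208,198]))
for k in range(0,360,20*6): print(k,seq(198-np.arange(k,k+140,20)))
E
```

```text
[[-0.005, 0.003], [-0.008, 0.006], [-0.007, 0.008], [-0.006, 0.009], [-0.004, 0.01]]
0 [[-0.003, 0.021], [0.004, 0.02], [0.011, 0.018], [0.016, 0.013], [0.02, 0.006], [0.021, -0.001]]
120 [[0.019, -0.008], [0.015, -0.014], [0.01, -0.018], [0.003, -0.021], [-0.004, -0.02], [-0.011, -0.018]]
240 [[-0.016, -0.013], [-0.02, -0.006], [-0.021, 0.001], [-0.019, 0.008], [-0.015, 0.014], [-0.01, 0.018]]
```

move_arm:
  steps:
    - [0,0,0,-0.005,0.003,0,0.01]
    - [0,0,0,-0.008,0.006,0,0.01]
    - [0,0,0,-0.007,0.008,0,0.01]
    - [0,0,0,0,0,0,0.01]

```text
clock: 3.95
eef_pos: [460.8, 220.3, 192.1]
tool_rot: [3.14, -0.0, 2.832]
force: [-1.9, 0.4, 9.1]
width: 24.3
gripper_force: 59.3
```

move_arm:
  steps:
    - [0,0,0,-0.006,0.009,0.001,0.01]
    - [0,0,0,-0.004,0.01,0.001,0.01]
    - [0,0,0,-0.001,0.01,0,0.01]
    - [0,0,0,0,0,0,0.01]

```text
clock: 4.35
eef_pos: [449.5, 250.1, 192.4]
tool_rot: [3.142, -0.002, 2.833]
force: [1.9, 2.9, -9.1]
width: 24.3
gripper_force: 60.5
```

```bash
python3 - <<'E'
import numpy as np
a=np.radians(188-20*np.arange(19));P=(60*np.c_[np.cos(a),np.sin(a)]).round()/1000
for i,r in enumerate(np.diff(P,axis=0).round(3).tolist()): print(188-20*i,r)
E
```

```text
188 [0.0, 0.02]
168 [0.008, 0.02]
148 [0.014, 0.015]
128 [0.018, 0.01]
108 [0.021, 0.003]
88 [0.02, -0.004]
68 [0.018, -0.011]
48 [0.013, -0.017]
28 [0.006, -0.02]
8 [0.0, -0.02]
-12 [-0.008, -0.02]
-32 [-0.014, -0.015]
-52 [-0.018, -0.01]
-72 [-0.021, -0.003]
-92 [-0.02, 0.004]
-112 [-0.018, 0.011]
-132 [-0.013, 0.017]
-152 [-0.006, 0.02]
```

move_arm:
  steps:
    - [0,0,0,0.001,0.02,0,0.01]
    - [0,0,0,0.008,0.02,0,0.01]
    - [0,0,0,0.014,0.015,0,0.01]
    - [0,0,0,0.018,0.01,0,0.01]
    - [0,0,0,0.02,0.003,0,0.01]

```text
clock: 4.85
eef_pos: [508.9, 315.8, 192.3]
tool_rot: [-3.137, -0.005, 2.833]
force: [-3.9, -4.9, 0.8]
width: 24.4
gripper_force: 61.7
```

move_arm:
  steps:
    - [0,0,0,0.02,-0.004,0,0.01]
    - [0,0,0,0.018,-0.011,0,0.01]
    - [0,0,0,0.013,-0.017,0,0.01]
    - [0,0,0,0.006,-0.02,0,0.01]
    - [0,0,0,0,-0.02,0,0.01]

```text
clock: 5.35
eef_pos: [568.4, 245.2, 192.4]
tool_rot: [3.14, -0.002, 2.832]
force: [-1.9, 3.9, -4.6]
width: 24.0
gripper_force: 61.1
```

move_arm:
  steps:
    - [0,0,0,-0.008,-0.02,0,0.01]
    - [0,0,0,-0.014,-0.015,0,0.01]
    - [0,0,0,-0.018,-0.01,0,0.01]
    - [0,0,0,-0.021,-0.003,0,0.01]
    - [0,0,0,-0.02,0.004,0,0.01]

```text
clock: 5.85
eef_pos: [486.7, 199.8, 192.5]
tool_rot: [3.141, -0.0, 2.829]
force: [6.5, 7.8, -17.1]
width: 24.1
gripper_force: 60.1
```

move_arm:
  steps:
    - [0,0,0,-0.018,0.011,0,0.01]
    - [0,0,0,-0.013,0.017,0,0.01]
    - [0,0,0,-0.004,0.01,0,0.01]
    - [0,0,0,-0.002,0.01,0,0.01]
    - [0,0,0,0,0,0,0.01]

```text
clock: 6.35
eef_pos: [452.7, 235.4, 192.4]
tool_rot: [-3.126, 0.005, 2.824]
force: [9.3, -24.6, -5.7]
width: 24.0
gripper_force: 62.7
```

The hand stalled at about 199° with 25 N pushing back, so this is the stop, right at the pointer. I'll ease the push and pause there.

move_arm:
  steps:
    - [0,0,0,0,-0.004,0,0.01]
    - [0,0,0,0,0,0,0.01]
    - [0,0,0,0,0,0,0.01]
    - [0,0,0,0,0,0,0.01]
    - [0,0,0,0,0,0,0.01]

```text
clock: 6.85
eef_pos: [452.7, 235.3, 192.4]
tool_rot: [-3.132, 0.004, 2.825]
force: [9.6, -16.2, -9.3]
width: 24.1
gripper_force: 62.1
```

```bash
python3 - <<'E'
from h import *
s=telemetry.read_state();print({k:np.round(s[k],3).tolist() for k in("clock","eef_pos","tool_rot","force","torque")})
c=eyes.calibration("wrist");im,d=eyes.get_image("wrist");cv2.imwrite("pics/w3.png",im)
for nm in("handle_mid","valve_axis"):
    print(nm,[(round(q["confidence"],2),w(c,q["location"]).round(0).tolist()) for q in finder.pinpoint("wrist",nm)[:2]])
a=np.radians(198+20*np.arange(19));P=(60*np.c_[np.cos(a),np.sin(a)]).round()/1000
for i,r in enumerate(np.diff(P,axis=0).round(3).tolist()): print(198+20*i,r)
E
```

```text
{'clock': 6.85, 'eef_pos': [452.738, 235.282, 192.399], 'tool_rot': [-3.132, 0.004, 2.825], 'force': [9.648, -16.216, -9.282], 'torque': [-2.902, -1.953, 0.075]}
handle_mid [(0.74, [454.0, 234.0, 205.0])]
valve_axis []
198 [0.01, -0.018]
218 [0.015, -0.014]
238 [0.02, -0.008]
258 [0.02, 0.0]
278 [0.02, 0.006]
298 [0.017, 0.013]
318 [0.011, 0.018]
338 [0.004, 0.02]
358 [-0.003, 0.021]
378 [-0.01, 0.018]
398 [-0.015, 0.014]
418 [-0.02, 0.008]
438 [-0.02, 0.0]
458 [-0.02, -0.006]
478 [-0.017, -0.013]
498 [-0.011, -0.018]
518 [-0.004, -0.02]
538 [0.003, -0.021]
```

View pics/w3.png

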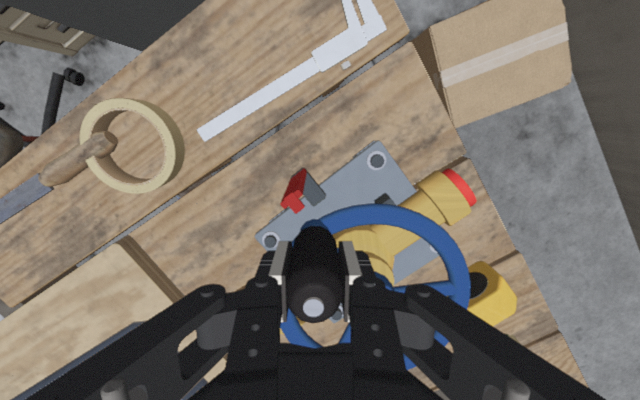

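The picture shows the handle, top at px (313,305), shut at the pointer at (300,190). The hand is at (452.7, 235.3), so the shut angle is 199.6° about (508.9, 255.3). Now I'll open it by two turns.

move_arm:
  steps:
    - [0,0,0,0.011,-0.026,0,0.01]
    - [0,0,0,0.015,-0.014,0,0.01]
    - [0,0,0,0.02,-0.008,0,0.01]
    - [0,0,0,0.02,0,0,0.01]
    - [0,0,0,0.02,0.006,0,0.01]

```text
clock: 7.5
eef_pos: [533.7, 200.8, 192.3]
tool_rot: [-3.138, -0.007, 2.83]
force: [-5.0, 4.2, -3.8]
width: 24.2
gripper_force: 63.5
```

move_arm:
  steps:
    - [0,0,0,0.017,0.013,0,0.01]
    - [0,0,0,0.011,0.018,0,0.01]
    - [0,0,0,0.004,0.02,0,0.01]
    - [0,0,0,-0.003,0.021,0,0.01]
    - [0,0,0,-0.01,0.018,0,0.01]

```text
clock: 8.0
eef_pos: [557.8, 290.9, 192.4]
tool_rot: [-3.141, 0.003, 2.829]
force: [4.8, -1.2, -8.0]
width: 23.8
gripper_force: 63.0
```

move_arm:
  steps:
    - [0,0,0,-0.015,0.014,0,0.01]
    - [0,0,0,-0.02,0.008,0,0.01]
    - [0,0,0,-0.02,0,0,0.01]
    - [0,0,0,-0.02,-0.006,0,0.01]
    - [0,0,0,-0.017,-0.013,0,0.01]

```text
clock: 8.5
eef_pos: [463.0, 294.4, 192.4]
tool_rot: [-3.141, 0.001, 2.832]
force: [10.3, -4.1, -12.2]
width: 24.3
gripper_force: 62.5
```

move_arm:
  steps:
    - [0,0,0,-0.011,-0.018,0,0.01]
    - [0,0,0,-0.004,-0.02,0,0.01]
    - [0,0,0,0.003,-0.021,0,0.01]
    - [0,0,0,0.01,-0.018,0,0.01]
    - [0,0,0,0.015,-0.014,0,0.01]

```text
clock: 9.0
eef_pos: [475.6, 205.6, 192.5]
tool_rot: [3.139, -0.002, 2.832]
force: [3.7, 11.8, -16.7]
width: 24.4
gripper_force: 62.0
```

move_arm:
  steps:
    - [0,0,0,0.02,-0.008,0,0.01]
    - [0,0,0,0.02,0,0,0.01]
    - [0,0,0,0.02,0.006,0,0.01]
    - [0,0,0,0.017,0.013,0,0.01]
    - [0,0,0,0.011,0.018,0,0.01]

```text
clock: 9.5
eef_pos: [563.5, 230.0, 192.3]
tool_rot: [-3.136, -0.004, 2.828]
force: [-3.2, -2.9, -2.6]
width: 24.2
gripper_force: 63.6
```

move_arm:
  steps:
    - [0,0,0,0.004,0.02,0,0.01]
    - [0,0,0,-0.003,0.021,0,0.01]
    - [0,0,0,-0.01,0.018,0,0.01]
    - [0,0,0,-0.015,0.014,0,0.01]
    - [0,0,0,-0.02,0.008,0,0.01]

```text
clock: 10.0
eef_pos: [520.9, 314.6, 192.4]
tool_rot: [3.141, 0.001, 2.831]
force: [2.1, -2.4, -5.3]
width: 24.2
gripper_force: 63.3
```

move_arm:
  steps:
    - [0,0,0,-0.02,0,0,0.01]
    - [0,0,0,-0.02,-0.006,0,0.01]
    - [0,0,0,-0.017,-0.013,0,0.01]
    - [0,0,0,-0.006,-0.008,0,0.01]
    - [0,0,0,-0.005,-0.01,0,0.01]

```text
clock: 10.5
eef_pos: [452.6, 276.0, 192.4]
tool_rot: [-3.141, 0.001, 2.831]
force: [7.2, 1.0, -16.0]
width: 24.2
gripper_force: 62.2
```

move_arm:
  steps:
    - [0,0,0,-0.003,-0.01,0,0.01]
    - [0,0,0,-0.001,-0.01,0,0.01]
    - [0,0,0,0,-0.008,0,0.01]
    - [0,0,0,0,0,0,0.01]
    - [0,0,0,0,0,0,0.01]

```text
clock: 11.0
eef_pos: [449.7, 247.4, 192.5]
tool_rot: [-3.141, 0.001, 2.829]
force: [7.0, -1.2, -14.6]
width: 24.2
gripper_force: 62.4
```

move_arm:
  steps:
    - [0,0,0,0.001,-0.004,0,0.01]
    - [0,0,0,0.001,-0.004,0,0.01]
    - [0,0,0,0.001,-0.002,0,0.01]
    - [0,0,0,0,0,0,0.01]
    - [0,0,0,0,0,0,0.01]

```text
clock: 11.5
eef_pos: [451.5, 239.1, 192.5]
tool_rot: [-3.141, -0.001, 2.831]
force: [3.8, 2.9, -16.1]
width: 24.2
gripper_force: 62.2
```

move_arm:
  steps:
    - [0,0,0,0,0,0,0.01]
    - [0,0,0,0,0,0,0.01]
    - [0,0,0,0,0,0,0.01]

```text
clock: 11.8
eef_pos: [451.4, 239.1, 192.5]
tool_rot: [-3.141, -0.001, 2.831]
force: [4.5, 2.4, -16.1]
width: 24.0
gripper_force: 62.2
```

```bash
python3 - <<'E'
from h import *
s=telemetry.read_state();print({k:np.round(s[k],3).tolist() for k in("clock","eef_pos","tool_rot","force","width","gripper_force")})
p=s["eef_pos"];print(np.degrees(np.arctan2(p[1]-255.3,p[0]-508.9))%360)
im,d=eyes.get_image("wrist");cv2.imwrite("pics/w4.png",im)
E
```

```text
{'clock': 11.8, 'eef_pos': [451.439, 239.097, 192.464], 'tool_rot': [-3.141, -0.001, 2.831], 'force': [4.454, 2.386, -16.104], 'width': 23.957, 'gripper_force': 62.188}
195.7472610902899
```

View pics/w4.png

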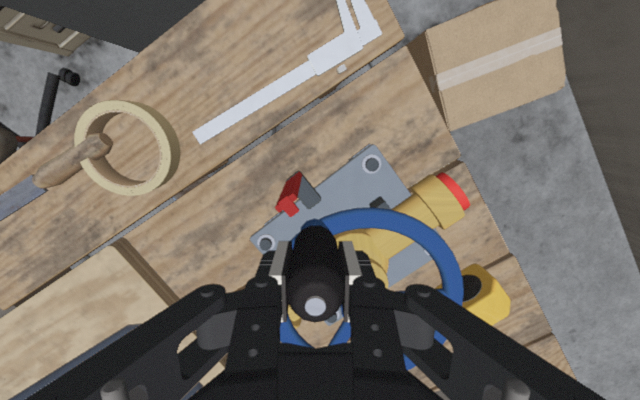

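The handle is back at the pointer, with its top at px (315,305) and the pointer at (292,195). It is about 4° short of two turns, so I'll nudge it 2 mm further.

move_arm:
  steps:
    - [0,0,0,0.001,-0.002,0,0.01]
    - [0,0,0,0,0,0,0.01]
    - [0,0,0,0,0,0,0.01]
    - [0,0,0,0,0,0,0.01]
    - [0,0,0,0,0,0,0.01]

```text
clock: 12.35
eef_pos: [452.1, 237.1, 192.5]
tool_rot: [-3.141, -0.001, 2.831]
force: [3.4, 3.7, -18.5]
width: 24.2
gripper_force: 61.9
```

```bash
python3 - <<'E'
from h import *
s=telemetry.read_state();p=s["eef_pos"];print(p,np.degrees(np.arctan2(p[1]-255.3,p[0]-508.9))%360,np.abs(s["qd"]).max())
print(ctrl.finish_job())
E
```

```text
[452.08181587 237.10367692 192.50313405] 197.75793812617155 0.0010971205400724378
the job is handed in; nothing more can be done
None
```

I turned the valve fully shut, paused at the stop for about half a second, then opened it two full turns. By the measured hand position it ended about 2° short of two turns, never past them. The job is handed in with the handle still gripped and held still.

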